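# Load a deep socket into the socket carousel

### The arm

A 6-joint arm with a two-finger parallel gripper is mounted at the origin on the work surface. World frame = base frame: x ahead of the robot, y to its left, z up, the work surface at z = 0. Lengths are in m, angles in rad, forces in N, time in s.
With the tool pointing down it reaches from about 0.25 to 0.725 m from the base axis. Payload 4 kg.
Tool frame: the origin (TCP) lies midway between the tips of the shut fingers; the grasp point (between the pads) lies 19 mm behind it; z points along the fingers, y is the direction in which the jaws open and shut (so a half turn about z gives the same grasp; the last joint's range is limited). The gripper opens to 85 mm and grips with 20 to 120 N. Pads are 22 mm wide; open, the fingers measure 114 mm over their backs; the gripper's body (76 mm by 85 mm) begins 54 mm behind the grasp point. The pads swing forward as they close: fully open they stand 13 mm farther back than shut.
Start: joints at [1.193, 0.241, 0.005, 1.335, 0, 1.571], TCP at [0.184, 0.465, 0.231] pointing down, gripper open.
Joint ranges: [-2.72, 2.72], [-1.05, 1.87], [-1.09, 1.28], [-1.99, 2.15], [-1.42, 1.44], [-3.14, 3.14]. Speed limits (rad/s): [2.79, 2.79, 3.14, 3.14, 3.14, 3.14].

### API

Orientations are given as a unit quaternion [x, y, z, w].
In Python, from workcell import get_obs, camera, camera_model, job_done, masks_of gives the robot as it stands.
- The arm moves only by the tool jog_arm, never from a script. Its argument "deltas" is a list that holds one entry, the list of rows, each a list of 7 numbers: the shift along the tool's x, y, z in mm, then the turn, a rotation vector about the tool's x, y, z in degrees, then the finger opening in mm, from 0 to 85.4. A call has 1 to 5 rows; each row shifts and turns the pose as measured when the row begins, along the tool's axes as they then stand; what a row does not reach is not made up. A row lasts 1/10 s, in which the tool goes at most 50 mm and 8.59 degrees, less where a joint would pass 70% of its speed; a pose out of reach is approached as far as the arm can. A call with a gripper value outside its range is refused whole. The fingers move at their own pace and stop on an object; the grip force is fixed at half the most. Time passes only in rows, so rows that do not move let the fingers close. It gives the time, the measured TCP pose, the force and the opening at its end, in the units of the state.
- get_obs(): the state, without advancing time (a new reading comes with each control period).
- camera(name): name is "side" or "top"; returns the picture (400x640x3 uint8, red, green, blue); there is no depth.
- camera_model(name): a dict with "fovy" (degrees; the focal length in pixels is half the picture's height over the tangent of half this angle, whatever the lens; pixels are square), "cx", "cy" (the principal point, pixels), "pose" (4x4, takes a point from camera to world coordinates). Camera axes: x right, y down, z forward; pixel columns grow to the right and rows downward; lengths in m; the calibration is good to about 2 mm. A picture is of the moment at which its call begins. camera_model takes no time and is no camera call.
- job_done(): hands the job in, once; it reports no verdict.
Trained networks look in the newest picture that a camera, given by its name, has taken for a name from the list of things; names that differ only in an ending like _2 or _b are one class to them, and where a whole thing is asked for, a point or a joint stands for the part that bears it (a point fixed in the world has none). Each returns a list of dicts, best first, with "conf" (0 to 1); they miss things now and then, are a little off and sometimes report something else, mostly with a low value. They report only what shows in the picture. A call takes as long as a camera call. They do not tell look-alikes from the thing itself.
- masks_of(target, camera): "pixels" (400x640 bool, what is visible of it) and "at" ([column, row] in pixels, amid what is visible of it).
The state is a dict: "clock": time; "joint_pos": joint angles; "joint_vel": joint speeds; "tau": joint torques, N m; "eef_pos": TCP position; "tool_rot": TCP orientation; "ft_force": force on the tool from outside, world axes, zero at the start; "ft_torque": the same for the moment, N m; "grip_width": finger opening in m.
Only numpy, scipy, OpenCV 4.12 (cv2) and the standard library are available. Lean on these libraries where they do the work, as an engineer would, in place of code of your own. Each camera call takes 0.05 s, during which the arm holds its last target. There are 200 camera calls.

### The job

Turn the wheel of the socket carousel, by pressing lightly on its bare rim and dragging it round, until its one open pocket stands squarely in the window of the cover. Then stand the deep (tall) socket upright through the window down into the pocket, fully home, and let go. Be gentle with the carousel and leave the short socket, the jar and the wrench alone.

Things in the scene. Friction and masses are not known exactly. Their poses are not given: they have to be found in the camera images.
- dispenser: Fixed socket carousel; origin at bench level on the wheel's vertical axis, z up. Base 290 (x) x 170 mm; dark steel cover 270 (x) x 150 mm, 68 to 72 mm above the bench, on a wall at each x end. Between: a flat aluminium wheel, radius 120 mm, 30 mm thick; its bare rim sticks out up to 45 mm past the cover's edges at y = +75 and -75 mm, open above. A push over 13 N would harm the carousel.
- window (a point): Centre of the square window, 42 x 42 mm, in the cover, level with the cover's top; 50 mm to the -x side of the wheel's axis. The wheel's one open pocket must stand below it: a round hole 35 mm wide, 20 mm deep, dark flat floor, 50 mm from the axis. The other stations of the wheel are closed and show flat steel discs. A dark line on the rim lies on the pocket's radius.
- rim_left (a point): Point over the bare rim past the cover's +y edge, 105 mm from the axis, 58 mm above the bench; fixed, does not turn. The wheel rides on a vertical spring (2.5 N/mm) and sinks with its hidden load: its smooth top face rests anywhere from 53 to 63 mm above the bench and gives when pressed, so feel for it. Lower slowly, press with 8 to 10 N; below 5 to 6 N a fingertip slips.
- rim_right (a point): The same point past the cover's -y edge, 105 mm from the axis, 58 mm above the bench.
- wheel (a joint): Wheel angle, rad, counter-clockwise positive seen from above; 0 when the pocket is centred in the window (up to 0.06 either way will do). Starts between 0.7 and 1.9: turn it clockwise. Stops at -0.8 and 2.4. Stays where it is left; friction torque 0.35 N m, so the drag on the rim is about 3.4 N.
- deep_socket_center (a point): Centre (39 mm above its foot) of the deep socket: loose upright steel cylinder, 78 mm tall, 28 mm in diameter, its upper 31 mm 26 mm in diameter, 180 g, standing on the bench. z is its axis. In the pocket its upper 35 mm or more stands above the cover, so grip it near its top.
- short_socket_center (a point): Centre (20 mm above its foot) of the short socket: steel, 40 mm tall, 40 mm in diameter; to be left alone.
- jar: Glass jar with a steel cap, 90 mm tall, 68 mm in diameter, origin under its centre; to be left alone.
- wrench: Steel wrench lying on the bench, about 180 mm long, origin under its middle; to be left alone.
Not all that is in view belongs to the job. What is shaped like the part that bears deep_socket_center but blue is not meant.

How it is judged:
On the way:
1. the wheel is turned so that the open pocket stands in the window, before the deep socket is moved (value of joint wheel between -0.06 and 0.06 rad and distance of deep_socket_center from where it was at the start of the episode below 0.03 m), for 0.3 s.
At the end, for the whole second after the job is handed in: The wheel stands within 0.06 rad of the window position and the deep socket stands at rest, released, upright within 0.15 rad, in the pocket: its axis within 10 mm of the window's centre and its centre less than 86 mm above the bench (on the pocket's floor it is at 71 to 82 mm) (value of joint wheel between -0.06 and 0.06 rad and horizontal distance between deep_socket_center and window below 0.01 m and z of deep_socket_center in the frame of dispenser below 0.086 m and angle between deep_socket_center's own z axis and vertical below 0.15 rad and linear speed of deep_socket below 0.02 m/s); the robot touches nothing.
It fails at once if the robot pushes on the carousel with more than 13 N (contact force between any of the fingers, the arm and dispenser above 13 N).
It fails at once if the deep socket is rammed into the carousel with more than 25 N (contact force between deep_socket and dispenser above 25 N).
It fails at once if the short socket is moved by more than 30 mm (distance of short_socket_center from where it was at the start of the episode above 0.03 m).
It fails at once if the jar is moved by more than 30 mm (distance of jar from where it was at the start of the episode above 0.03 m).
It fails at once if the wrench is moved by more than 30 mm (distance of wrench from where it was at the start of the episode above 0.03 m).
It also fails if it takes over 72 s, if anything falls off the work surface, if the arm or the gripper's body presses on something with over 40 N, if the wrist force passes 120 N, or if a joint passes its speed limit or range.

## Working session

There is one attempt and no reset: what is moved stays moved. The work goes in short steps, Python scripts to look and compute and a tool call to move; the robot and the scene stay as the last step left them, time stands still between calls to the robot, and variables do not carry over. Pictures are saved under pics/ and viewed, about 8 in all and at most 12, crops included, and the job is handed in when it is done.

Besides the shell and the picture viewer there is one more tool, called as name(argument=value, ...), one argument or row to a line, values as JSON. jog_arm: Moves the arm, as the interface text tells. Its arguments: {"type":"object","properties":{"deltas":{"type":"array"}},"required":["deltas"]}

```bash
mkdir -p pics; cat > h.py <<'E'
import numpy as np, cv2
from workcell import *
def K(n):
    m=camera_model(n); f=200/np.tan(np.radians(m["fovy"])/2); return f,m["cx"],m["cy"],np.array(m["pose"])
def ray(n,uv):
    f,cx,cy,P=K(n); d=P[:3,:3]@np.array([(uv[0]-cx)/f,(uv[1]-cy)/f,1]); return P[:3,3],d
def atz(n,uv,z):
    o,d=ray(n,uv); return o+d*(z-o[2])/d[2]
def tri(a,b):
    o1,d1=ray("top",a);o2,d2=ray("side",b)
    A=np.stack([d1,-d2],1); s=np.linalg.lstsq(A,o2-o1,rcond=None)[0]
    p=o1+s[0]*d1;q=o2+s[1]*d2; return (p+q)/2,np.linalg.norm(p-q)
def proj(n,X):
    f,cx,cy,P=K(n); c=P[:3,:3].T@(np.array(X)-P[:3,3]); return c[:2]/c[2]*f+[cx,cy]
def snap(n,fn,crop=None,s=1):
    im=camera(n); 
    if crop: im=im[crop[1]:crop[3],crop[0]:crop[2]]
    cv2.imwrite("pics/"+fn,cv2.resize(im[:,:,::-1],None,fx=s,fy=s,interpolation=cv2.INTER_CUBIC))
E
python3 - <<'E'
from h import *
np.set_printoptions(precision=4,suppress=True)
a=camera("top");b=camera("side")
cv2.imwrite("pics/top.png",a[:,:,::-1]);cv2.imwrite("pics/side.png",b[:,:,::-1])
for c in("top","side"):
    print(c,camera_model(c))
    for t in("dispenser","deep_socket_center","short_socket_center","jar","wrench","wheel"):
        for m in masks_of(t,c):
            r=np.argwhere(m["pixels"]);print(t,m["conf"],m["at"],len(r),r.min(0),r.max(0))
print(get_obs())
E
```

```text
top {'fovy': 51.23460734468176, 'cx': 330.2064099445888, 'cy': 198.4548673372185, 'pose': array([[-0.0281, -0.9947,  0.0993,  0.4782],
       [-0.9991,  0.0312,  0.0299, -0.0076],
       [-0.0329, -0.0984, -0.9946,  1.0983],
       [ 0.    ,  0.    ,  0.    ,  1.    ]])}
dispenser 0.61 [312.6, 201.8] 8612 [139 264] [260 358]
deep_socket_center 0.77 [489.3, 239.8] 167 [235 481] [244 499]
deep_socket_center 0.64 [473.1, 200.3] 175 [195 465] [207 483]
deep_socket_center 0.64 [453.4, 222.0] 148 [220 445] [230 461]
deep_socket_center 0.55 [479.0, 172.9] 191 [167 472] [180 490]
deep_socket_center 0.49 [509.7, 208.3] 216 [204 498] [215 520]
short_socket_center 0.57 [456.0, 251.7] 211 [245 450] [260 467]
short_socket_center 0.16 [306.8, 205.1] 1964 [158 264] [239 357]
jar 0.87 [162.8, 187.1] 802 [177 147] [204 183]
wrench 0.91 [443.4, 158.1] 463 [119 432] [181 453]
wheel 0.62 [306.8, 207.9] 1823 [158 264] [239 358]
wheel 0.3 [474.2, 202.1] 185 [195 465] [207 484]
side {'fovy': 52.47050982863989, 'cx': 313.4689061158349, 'cy': 200.70615784985816, 'pose': array([[ 0.9663, -0.1557,  0.205 ,  0.
[... 620 characters left out ...]
[296 289] [319 306]
short_socket_center 0.18 [313.4, 195.0] 4962 [171 267] [224 368]
jar 0.6 [300.9, 139.7] 488 [123 289] [151 307]
wrench 0.92 [409.6, 280.8] 519 [275 372] [287 444]
wheel 0.91 [316.1, 212.1] 1560 [184 279] [224 357]
{'clock': 0.7, 'joint_pos': array([1.193 , 0.2405, 0.0051, 1.3352, 0.    , 1.5708]), 'joint_vel': array([ 0.002 , -0.0011,  0.0004, -0.0001, -0.0001,  0.001 ]), 'tau': array([ -0.0002, -37.2075,  25.2644,   0.0009,   0.0001,  -0.    ]), 'eef_pos': array([0.1844, 0.4648, 0.2314]), 'tool_rot': array([ 0.1878,  0.9822,  0.    , -0.    ]), 'ft_force': array([-0.328 , -0.4938, -0.6647]), 'ft_torque': array([0.0443, 0.0884, 0.0147]), 'grip_width': 0.08544468386571119}
```

View pics/top.png

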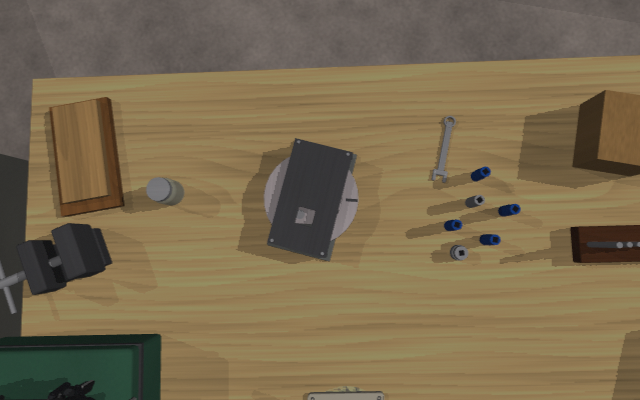

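View pics/side.png

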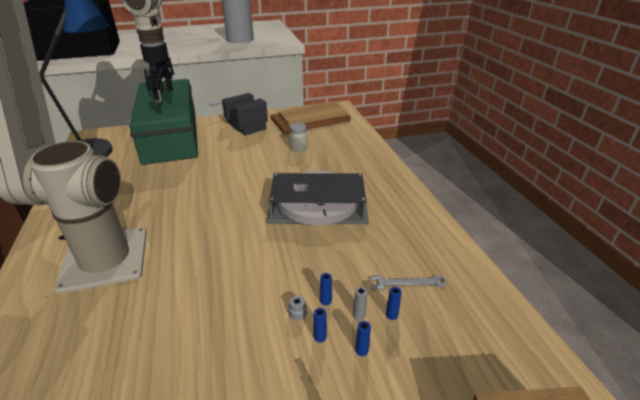

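Top view: the only steel deep socket is at (473,200) (side: (359,302)). The four at (489,240), (453,222), (479,173) and (510,208) are blue, so they are decoys. The short socket is at (456,252). The carousel is near (312,200) with its window at (305,216) and the dark rim line at (352,200). I'll confirm all this in one enlarged crop.

```bash
python3 - <<'E'
import cv2,numpy as np
a=cv2.imread("pics/top.png");b=cv2.imread("pics/side.png")
z=lambda im,x0,y0,w,h,s:cv2.resize(im[y0:y0+h,x0:x0+w],None,fx=s,fy=s,interpolation=cv2.INTER_CUBIC)
A=z(a,250,130,125,135,3);B=z(a,425,155,105,135,3)
C=z(b,255,165,125,65,3);D=z(b,280,265,130,65,3)[:, :315]
o=np.vstack([np.hstack([A,B]),np.hstack([C,D])]);print(o.shape);cv2.imwrite("pics/c1.png",o)
E
```

```text
(600, 690, 3)
```

View pics/c1.png

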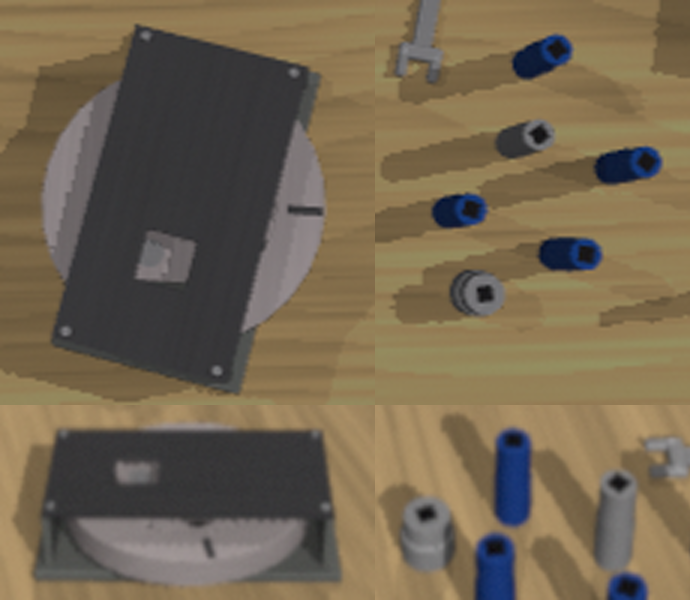

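The crop confirms it: the steel deep socket sits alone in the middle of the blue ones, and the dark rim line is on the -y side. Next I'll triangulate.

```bash
python3 - <<'E'
from h import *
np.set_printoptions(precision=4,suppress=True)
t=lambda u,v:(250+(u-1)/3,130+(v-1)/3); s=lambda u,v:(255+(u-1)/3,165+(v-406)/3)
T=[t(146,35),t(294,72),t(66,331),t(217,370)];S=[s(319,436),s(326,507),s(64,434),s(50,507)]
P=[]
for a,b in zip(T,S):
    p,e=tri(a,b);P.append(p);print(p,e)
P=np.array(P);c=P.mean(0);print("cen",c)
C=np.array([atz("top",a,.072) for a in T]);ct=C.mean(0);d=C[0]+C[1]-C[2]-C[3];print("top only",ct,np.arctan2(d[1],d[0]))
C2=np.array([atz("side",a,.072) for a in S]);cs=C2.mean(0);d2=C2[0]+C2[1]-C2[2]-C2[3];print("side only",cs,np.arctan2(d2[1],d2[0]))
for n,W in(("top",[t(150,231),t(196,238),t(187,283),t(136,279)]),("side",[s(115,460),s(158,460),s(158,485),s(115,485)])):
    print("win",n,np.mean([atz(n,w,.072) for w in W],0))
l=[atz("top",t(288,210),.057),atz("top",t(323,211),.057)];print("line",l)
l=[atz("side",s(205,540),.057),atz("side",s(213,559),.057)];print("line side",l)
# socket top centre: socket hole in top face
a=(425+(539-376)/3,155+134/3);b=(280+(619-376)/3,265+(483-406)/3)
print("socket top",tri(a,b),atz("top",a,.078),atz("side",b,.078))
for n,u,v in(("b1",558,48),("b2",648,161),("b3",471,209),("b4",586,254),("short",485,294)):
    print(n,atz("top",(425+(u-376)/3,155+v/3),.078 if n!="short" else .04))
E
```

```text
[0.7294 0.0996 0.0679] 0.0019514040864645767
[ 0.6917 -0.0235  0.071 ] 0.0003695026628921238
[0.4824 0.1707 0.0693] 0.0002630467576728487
[0.4466 0.0473 0.0693] 0.0013810067467389395
cen [0.5875 0.0735 0.0694]
top only [0.5872 0.0733 0.072 ] -0.2814972774944254
side only [0.5865 0.0697 0.072 ] -0.2800511187975336
win top [0.5401 0.0857 0.072 ]
win side [0.536  0.0786 0.072 ]
line [array([ 0.5779, -0.0149,  0.057 ]), array([ 0.5761, -0.0441,  0.057 ])]
line side [array([ 0.5751, -0.0245,  0.057 ]), array([ 0.5741, -0.0536,  0.057 ])]
socket top (array([ 0.5664, -0.3403,  0.0751]), np.float64(0.0007924961878332114)) [ 0.5657 -0.3392  0.078 ] [ 0.5657 -0.3428  0.078 ]
b1 [ 0.6356 -0.359   0.078 ]
b2 [ 0.5412 -0.4247  0.078 ]
b3 [ 0.5067 -0.2812  0.078 ]
b4 [ 0.4681 -0.3704  0.078 ]
short [ 0.437  -0.2988  0.04  ]
```

```bash
cat >> h.py <<'E'
from scipy.spatial.transform import Rotation as R
c0=np.array([.587,.072]); yaw=-.281
ex=np.array([np.cos(yaw),np.sin(yaw)]); ey=np.array([-ex[1],ex[0]])
def arc(phi,r=.107): return c0+r*(np.sin(phi)*ex-np.cos(phi)*ey)
def tyaw(Rm): return np.arctan2(Rm[1,1],Rm[0,1])
def plan(target,yw,n,g,hold_z=False):
    """rows toward target with tool vertical, jaw-axis yaw yw, in n rows"""
    o=get_obs(); p=o["eef_pos"].copy(); Q=R.from_quat(o["tool_rot"]); yv=np.array([np.cos(yw),np.sin(yw),0]);zv=np.array([0,0,-1.])
    G=R.from_matrix(np.stack([np.cross(yv,zv),yv,zv],1)); rv=(Q.inv()*G).as_rotvec(); step=(np.array(target)-p)/n
    print("at",p,"yaw",tyaw(Q.as_matrix()),"F",o["ft_force"],"w",o["grip_width"],"t",o["clock"])
    for i in range(n):
        q=Q*R.from_rotvec(rv*i/n); print([*(q.inv().apply(step)*1000).round(1).tolist(),*np.degrees(rv/n).round(2).tolist(),g])
E
python3 - <<'E'
from h import *
np.set_printoptions(precision=4,suppress=True)
plan([*arc(.4),.12],1.29+.4,15,0)
E
```

```text
at [0.1844 0.4648 0.2314] yaw 1.1929525677691821 F [-0.328  -0.4938 -0.6647] w 0.08544468386571119 t 0.7
[-38.0, -20.7, 7.4, 0.0, -0.0, -1.9, 0]
[-37.3, -22.0, 7.4, 0.0, -0.0, -1.9, 0]
[-36.5, -23.2, 7.4, 0.0, -0.0, -1.9, 0]
[-35.8, -24.4, 7.4, 0.0, -0.0, -1.9, 0]
[-34.9, -25.5, 7.4, 0.0, -0.0, -1.9, 0]
[-34.1, -26.7, 7.4, 0.0, -0.0, -1.9, 0]
[-33.2, -27.8, 7.4, 0.0, -0.0, -1.9, 0]
[-32.2, -28.9, 7.4, 0.0, -0.0, -1.9, 0]
[-31.3, -29.9, 7.4, 0.0, -0.0, -1.9, 0]
[-30.2, -31.0, 7.4, 0.0, -0.0, -1.9, 0]
[-29.2, -31.9, 7.4, 0.0, -0.0, -1.9, 0]
[-28.1, -32.9, 7.4, 0.0, -0.0, -1.9, 0]
[-27.0, -33.8, 7.4, 0.0, -0.0, -1.9, 0]
[-25.9, -34.7, 7.4, 0.0, -0.0, -1.9, 0]
[-24.7, -35.5, 7.4, 0.0, -0.0, -1.9, 0]
```

jog_arm(
  deltas=[
    [[-38, -21, 5, 0, 0, -1.9, 0], [-37, -22, 5, 0, 0, -1.9, 0], [-36.5, -23, 5, 0, 0, -1.9, 0], [-36, -24.5, 5, 0, 0, -1.9, 0], [-35, -25.5, 5, 0, 0, -1.9, 0]],
  ],
)

```text
clock: 1.2
eef_pos: [0.3255, 0.2997, 0.206]
tool_rot: [0.096, 0.995, 0.003, 0.001]
ft_force: [1.2, 0.8, 0.3]
grip_width: 0.0124
```

jog_arm(
  deltas=[
    [[-34, -27, 5, 0, 0, -1.9, 0], [-33, -28, 5, 0, 0, -1.9, 0], [-32, -29, 5, 0, 0, -1.9, 0], [-31, -30, 5, 0, 0, -1.9, 0], [-30, -31, 5, 0, 0, -1.9, 0]],
  ],
)

```text
clock: 1.7
eef_pos: [0.472, 0.1288, 0.1809]
tool_rot: [0.009, 1.0, 0.004, 0.003]
ft_force: [0.8, 0.9, -0.8]
grip_width: -0.0002
```

```bash
python3 - <<'E'
from h import *
np.set_printoptions(precision=4,suppress=True)
plan([*arc(.4),.12],1.29+.4,8,0)
E
```

```text
at [0.472  0.1288 0.1809] yaw 1.552206246120175 F [ 0.7966  0.9154 -0.7833] w -0.0002260029289735077 t 1.7
[-16.3, -20.1, 7.6, 0.05, 0.05, -0.99, 0]
[-15.9, -20.4, 7.6, 0.05, 0.05, -0.99, 0]
[-15.6, -20.7, 7.6, 0.05, 0.05, -0.99, 0]
[-15.2, -20.9, 7.6, 0.05, 0.05, -0.99, 0]
[-14.9, -21.2, 7.6, 0.05, 0.05, -0.99, 0]
[-14.5, -21.4, 7.6, 0.05, 0.05, -0.99, 0]
[-14.2, -21.7, 7.6, 0.05, 0.05, -0.99, 0]
[-13.8, -21.9, 7.6, 0.05, 0.05, -0.99, 0]
```

jog_arm(
  deltas=[
    [[-32.2, -40.5, 12, 0.1, 0.1, -2, 0], [-31, -41.6, 12, 0.1, 0.1, -2, 0], [-29.4, -42.6, 12, 0.1, 0.1, -2, 0], [-28, -43.6, 12, 0.1, 0.1, -2, 0], [0, 0, 0, 0, 0, 0, 0]],
  ],
)

```text
clock: 2.2
eef_pos: [0.594, -0.0303, 0.1347]
tool_rot: [-0.061, 0.998, 0.0, 0.002]
ft_force: [-1.0, -0.3, -0.1]
grip_width: -0.0003
```

```bash
python3 - <<'E'
from h import *
np.set_printoptions(precision=4,suppress=True)
plan([*arc(.4),.07],1.29+.4,2,0)
E
```

```text
at [ 0.594  -0.0303  0.1347] yaw 1.692001847861737 F [-1.0264 -0.3439 -0.0832] w -0.0002783777624818411 t 2.2
[-2.5, -2.3, 32.3, -0.0, 0.1, 0.06, 0]
[-2.5, -2.3, 32.3, -0.0, 0.1, 0.06, 0]
```

jog_arm(
  deltas=[
    [[-2.5, -2.3, 25, 0, 0.1, 0, 0], [-2.5, -2.3, 20, 0, 0.1, 0, 0], [0, 0, 15, 0, 0, 0, 0], [0, 0, 4, 0, 0, 0, 0], [0, 0, 0, 0, 0, 0, 0]],
  ],
)

```text
clock: 2.7
eef_pos: [0.6, -0.0348, 0.0688]
tool_rot: [-0.059, 0.998, 0.001, -0.0]
ft_force: [0.1, -0.1, 0.0]
grip_width: -0.0001
```

jog_arm(
  deltas=[
    [[0, 0, 2, 0, 0, 0, 0], [0, 0, 2, 0, 0, 0, 0], [0, 0, 2, 0, 0, 0, 0], [0, 0, 0.5, 0, 0, 0, 0], [0, 0, 0, 0, 0, 0, 0]],
  ],
)

```text
clock: 3.2
eef_pos: [0.6019, -0.0336, 0.0657]
tool_rot: [-0.059, 0.998, 0.0, 0.003]
ft_force: [-0.5, -0.5, -0.1]
grip_width: 0.0004
```

jog_arm(
  deltas=[
    [[0, 0, 1, 0, 0, 0, 0], [0, 0, 1, 0, 0, 0, 0], [0, 0, 0, 0, 0, 0, 0]],
  ],
)

```text
clock: 3.5
eef_pos: [0.6022, -0.0336, 0.0641]
tool_rot: [-0.059, 0.998, 0.0, 0.003]
ft_force: [0.5, 0.1, 0.4]
grip_width: 0.0003
```

jog_arm(
  deltas=[
    [[0, 0, 2, 0, 0, 0, 0], [0, 0, 2, 0, 0, 0, 0], [0, 0, 0, 0, 0, 0, 0]],
  ],
)

```text
clock: 3.8
eef_pos: [0.6022, -0.0337, 0.0597]
tool_rot: [-0.059, 0.998, 0.0, 0.003]
ft_force: [-0.2, 0.6, -0.5]
grip_width: -0.0002
```

jog_arm(
  deltas=[
    [[0, 0, 1, 0, 0, 0, 0], [0, 0, 1, 0, 0, 0, 0], [0, 0, 0, 0, 0, 0, 0]],
  ],
)

```text
clock: 4.1
eef_pos: [0.6021, -0.0337, 0.0573]
tool_rot: [-0.059, 0.998, 0.0, 0.003]
ft_force: [-0.3, -0.2, 0.6]
grip_width: -0.0001
```

jog_arm(
  deltas=[
    [[0, 0, 1, 0, 0, 0, 0], [0, 0, 1, 0, 0, 0, 0], [0, 0, 0, 0, 0, 0, 0]],
  ],
)

```text
clock: 4.4
eef_pos: [0.6021, -0.0337, 0.0551]
tool_rot: [-0.059, 0.998, 0.0, 0.003]
ft_force: [0.9, -1.0, 0.6]
grip_width: 0.0001
```

jog_arm(
  deltas=[
    [[0, 0, 1, 0, 0, 0, 0], [0, 0, 0, 0, 0, 0, 0]],
  ],
)

```text
clock: 4.6
eef_pos: [0.6021, -0.0337, 0.054]
tool_rot: [-0.059, 0.998, 0.0, 0.003]
ft_force: [0.5, -0.3, 1.1]
grip_width: -0.0
```

jog_arm(
  deltas=[
    [[0, 0, 1, 0, 0, 0, 0], [0, 0, 0, 0, 0, 0, 0]],
  ],
)

```text
clock: 4.8
eef_pos: [0.6023, -0.0337, 0.0532]
tool_rot: [-0.059, 0.998, 0.0, 0.003]
ft_force: [-0.5, -0.9, -0.0]
grip_width: -0.0001
```

jog_arm(
  deltas=[
    [[0, 0, 1, 0, 0, 0, 0], [0, 0, 0, 0, 0, 0, 0]],
  ],
)

```text
clock: 5.0
eef_pos: [0.6024, -0.0338, 0.0525]
tool_rot: [-0.059, 0.998, 0.0, 0.003]
ft_force: [-1.4, 0.4, 0.9]
grip_width: -0.0001
```

jog_arm(
  deltas=[
    [[0, 0, 1, 0, 0, 0, 0], [0, 0, 0, 0, 0, 0, 0]],
  ],
)

```text
clock: 5.2
eef_pos: [0.6025, -0.0339, 0.0519]
tool_rot: [-0.059, 0.998, 0.0, 0.004]
ft_force: [-0.7, 0.4, 2.2]
grip_width: 0.0001
```

jog_arm(
  deltas=[
    [[0, 0, 1, 0, 0, 0, 0], [0, 0, 0, 0, 0, 0, 0]],
  ],
)

```text
clock: 5.4
eef_pos: [0.6026, -0.0339, 0.0513]
tool_rot: [-0.059, 0.998, 0.0, 0.004]
ft_force: [-1.1, 0.3, 2.8]
grip_width: 0.0006
```

jog_arm(
  deltas=[
    [[0, 0, 1.5, 0, 0, 0, 0], [0, 0, 1, 0, 0, 0, 0]],
  ],
)

```text
clock: 5.6
eef_pos: [0.6028, -0.0342, 0.0494]
tool_rot: [-0.059, 0.998, -0.0, 0.004]
ft_force: [-2.0, -0.3, 5.1]
grip_width: -0.0001
```

jog_arm(
  deltas=[
    [[0, 0, 1, 0, 0, 0, 0]],
  ],
)

```text
clock: 5.7
eef_pos: [0.6029, -0.0342, 0.0487]
tool_rot: [-0.059, 0.998, -0.0, 0.004]
ft_force: [-1.7, -0.2, 5.9]
grip_width: -0.0002
```

jog_arm(
  deltas=[
    [[0, 0, 1.2, 0, 0, 0, 0], [0, 0, 0.5, 0, 0, 0, 0]],
  ],
)

```text
clock: 5.9
eef_pos: [0.603, -0.0343, 0.0479]
tool_rot: [-0.059, 0.998, -0.0, 0.005]
ft_force: [-2.0, 0.0, 6.3]
grip_width: 0.0002
```

jog_arm(
  deltas=[
    [[4, 0.1, 0.3, 0, 0, 2.1, 0], [4, 0.1, 0.3, 0, 0, 2.1, 0]],
  ],
)

```text
clock: 6.1
eef_pos: [0.5995, -0.0347, 0.0495]
tool_rot: [-0.021, 1.0, 0.0, 0.01]
ft_force: [2.3, 0.1, 4.6]
grip_width: 0.0006
```

jog_arm(
  deltas=[
    [[0, 0, 2, 0, 0.5, 0, 0]],
  ],
)

```text
clock: 6.2
eef_pos: [0.6007, -0.0348, 0.0489]
tool_rot: [-0.021, 1.0, -0.0, 0.007]
ft_force: [-2.7, 0.0, 6.1]
grip_width: 0.0002
```

jog_arm(
  deltas=[
    [[4, 0.1, 1, 0, 0.5, 2.1, 0], [4, 0.1, 1, 0, 0.4, 2.1, 0]],
  ],
)

```text
clock: 6.4
eef_pos: [0.5974, -0.0348, 0.0492]
tool_rot: [0.017, 1.0, -0.0, 0.004]
ft_force: [2.7, 0.6, 5.9]
grip_width: 0.0003
```

jog_arm(
  deltas=[
    [[6, 0.1, 2, 0, 0.3, 0, 0], [8, 0.2, 1.2, 0, 0.2, 1, 0]],
  ],
)

```text
clock: 6.6
eef_pos: [0.5909, -0.0345, 0.0494]
tool_rot: [0.026, 1.0, -0.0, 0.007]
ft_force: [3.0, 0.7, 5.3]
grip_width: -0.0002
```

jog_arm(
  deltas=[
    [[8, 0.2, 1, 0, 0.2, 2, 0], [8, 0.2, 1, 0, 0.2, 2, 0]],
  ],
)

```text
clock: 6.8
eef_pos: [0.5814, -0.0334, 0.0502]
tool_rot: [0.063, 0.998, 0.0, 0.011]
ft_force: [3.0, -0.6, 4.7]
grip_width: 0.0001
```

jog_arm(
  deltas=[
    [[0, 0, 2.5, 0, 1.5, 0, 0], [0, 0, 2, 0, 0.5, 0, 0]],
  ],
)

```text
clock: 7.0
eef_pos: [0.5822, -0.0336, 0.0478]
tool_rot: [0.063, 0.998, 0.001, -0.005]
ft_force: [-3.1, -1.4, 7.7]
grip_width: -0.0003
```

```bash
python3 - <<'E'
from h import *
np.set_printoptions(precision=4,suppress=True)
plan([*arc(0),.048],1.29,4,0)
a=camera("top")[130:265,250:375];b=camera("side")[150:250,250:375]
o=np.hstack([cv2.resize(a,None,fx=3,fy=3,interpolation=2),cv2.copyMakeBorder(cv2.resize(b,None,fx=3,fy=3,interpolation=2),0,105,0,0,0)])
cv2.imwrite("pics/d1.png",o[:,:,::-1])
E
```

```text
at [ 0.5822 -0.0336  0.0478] yaw 1.4450217984904887 F [-3.1248 -1.4081  7.7216] w -0.00025842119883615755 t 7.0
[6.3, -0.1, 0.0, 0.01, -0.14, 2.22, 0]
[6.3, -0.3, -0.0, 0.01, -0.14, 2.22, 0]
[6.2, -0.6, -0.0, 0.01, -0.14, 2.22, 0]
[6.2, -0.8, -0.0, 0.01, -0.14, 2.22, 0]
```

View pics/d1.png

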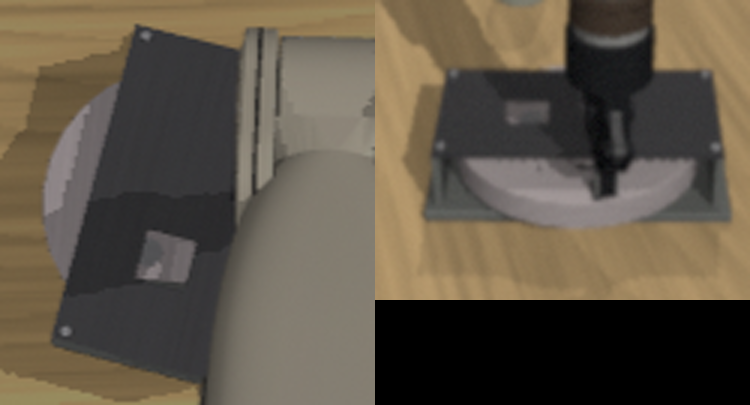

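jog_arm(
  deltas=[
    [[8, 0, 1.8, 0, 0.5, 2, 0], [8, 0, 1.5, 0, 0.5, 2, 0]],
  ],
)

```text
clock: 7.3
eef_pos: [0.5732, -0.0327, 0.0479]
tool_rot: [0.099, 0.995, 0.001, -0.006]
ft_force: [3.0, -2.4, 7.6]
grip_width: -0.0001
```

jog_arm(
  deltas=[
    [[8, 0, 1.8, 0, 0.5, 2, 0], [8, 0, 1.8, 0, 0.5, 2, 0]],
  ],
)

```text
clock: 7.5
eef_pos: [0.5652, -0.0313, 0.0486]
tool_rot: [0.136, 0.991, 0.0, -0.006]
ft_force: [2.7, -3.1, 6.2]
grip_width: -0.0001
```

jog_arm(
  deltas=[
    [[8, -0.2, 2.6, 0, 0.4, 2, 0], [8, 0, 2.2, 0, 0.4, 2.2, 0]],
  ],
)

```text
clock: 7.7
eef_pos: [0.5573, -0.0295, 0.0481]
tool_rot: [0.175, 0.985, -0.0, -0.005]
ft_force: [3.6, -4.0, 6.5]
grip_width: -0.0002
```

jog_arm(
  deltas=[
    [[8, 0, 2, 0, 0.4, 2.2, 0], [8, 0, 2, 0, 0.4, 2.2, 0]],
  ],
)

```text
clock: 7.9
eef_pos: [0.5494, -0.0269, 0.0481]
tool_rot: [0.215, 0.977, -0.001, -0.003]
ft_force: [1.6, -3.0, 6.7]
grip_width: 0.0001
```

```bash
python3 - <<'E'
from h import *
np.set_printoptions(precision=4,suppress=True)
p=get_obs()["eef_pos"][:2]-c0;print("r",np.hypot(*p),"phi",np.arctan2(p@ex,-p@ey))
plan([*arc(-.4),.048],1.29-.4,4,0)
b=camera("side")[150:250,250:375]
cv2.imwrite("pics/d2.png",cv2.resize(b,None,fx=4,fy=4,interpolation=2)[:,:,::-1])
E
```

```text
r 0.10582998999445747 phi -0.08223608050856006
at [ 0.5494 -0.0269  0.0481] yaw 1.13731511715815 F [ 1.6254 -3.026   6.6776] w 0.00010824845881734784 t 7.9
[8.4, 0.5, 0.1, -0.05, -0.08, 3.54, 0]
[8.4, -0.1, 0.1, -0.05, -0.08, 3.54, 0]
[8.4, -0.6, 0.1, -0.05, -0.08, 3.54, 0]
[8.4, -1.1, 0.0, -0.05, -0.08, 3.54, 0]
```

View pics/d2.png

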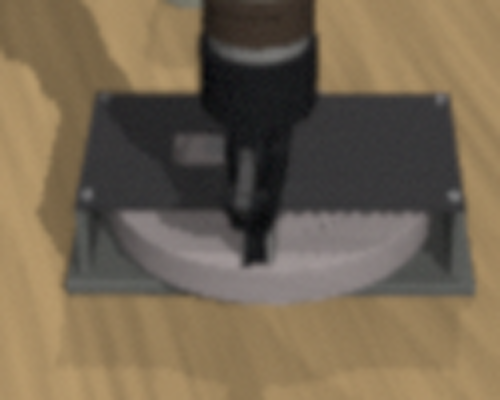

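jog_arm(
  deltas=[
    [[10, -0.4, 2.6, 0, 0.4, 2, 0], [11, -0.2, 2.4, 0, 0.4, 3, 0]],
  ],
)

```text
clock: 8.15
eef_pos: [0.5374, -0.0206, 0.0473]
tool_rot: [0.261, 0.965, 0.0, -0.001]
ft_force: [1.2, -5.2, 8.0]
grip_width: -0.0003
```

jog_arm(
  deltas=[
    [[11, 0, 2.2, 0, 0.4, 3.2, 0], [11, 0, 2.2, 0, 0.4, 3.2, 0]],
  ],
)

```text
clock: 8.35
eef_pos: [0.5249, -0.0129, 0.0469]
tool_rot: [0.318, 0.948, 0.0, -0.0]
ft_force: [1.1, -3.2, 9.2]
grip_width: 0.0
```

```bash
python3 - <<'E'
from h import *
np.set_printoptions(precision=4,suppress=True)
p=get_obs()["eef_pos"][:2]-c0;print("r",np.hypot(*p),"phi",np.arctan2(p@ex,-p@ey))
plan([*arc(-.4),.048],1.29-.4,4,0)
E
```

```text
r 0.10517083664844622 phi -0.3508053292660945
at [ 0.5249 -0.0129  0.0469] yaw 0.9241582382227969 F [ 1.0844 -3.231   9.2386] w 9.669586479661915e-06 t 8.35
[1.3, -0.4, -0.3, 0.01, -0.0, 0.49, 0]
[1.3, -0.5, -0.3, 0.01, -0.0, 0.49, 0]
[1.3, -0.5, -0.3, 0.01, -0.0, 0.49, 0]
[1.3, -0.5, -0.3, 0.01, -0.0, 0.49, 0]
```

jog_arm(
  deltas=[
    [[9, 0, 1.8, 0, 0.3, 3, 0], [0, 0, -15, 0, 0, 0, 0], [0, 0, -20, 0, 0, 0, 0]],
  ],
)

```text
clock: 8.65
eef_pos: [0.5177, -0.009, 0.08]
tool_rot: [0.345, 0.939, -0.0, -0.001]
ft_force: [0.1, 1.1, -0.2]
grip_width: -0.0002
```

```bash
python3 - <<'E'
from h import *
np.set_printoptions(precision=4,suppress=True)
plan([*arc(.42),.075],1.29+.42,7,0)
E
```

```text
at [ 0.5177 -0.009   0.08  ] yaw 0.8669262513783565 F [ 0.1068  1.088  -0.1795] w -0.00017718330246393533 t 8.65
[-11.5, 5.1, 0.7, -0.0, -0.02, -6.9, 0]
[-12.0, 3.6, 0.7, -0.0, -0.02, -6.9, 0]
[-12.3, 2.2, 0.7, -0.0, -0.02, -6.9, 0]
[-12.5, 0.7, 0.7, -0.0, -0.02, -6.9, 0]
[-12.5, -0.8, 0.7, -0.0, -0.02, -6.9, 0]
[-12.3, -2.3, 0.7, -0.0, -0.02, -6.9, 0]
[-11.9, -3.8, 0.7, -0.0, -0.02, -6.9, 0]
```

jog_arm(
  deltas=[
    [[-11.5, 5, 0, 0, 0, -6.9, 0], [-12, 3.6, 0, 0, 0, -6.9, 0], [-12.3, 2.2, 0, 0, 0, -6.9, 0], [-12.5, 0.7, 0, 0, 0, -6.9, 0], [-12.5, -0.8, 0, 0, 0, -6.9, 0]],
  ],
)

```text
clock: 9.15
eef_pos: [0.5802, -0.0257, 0.081]
tool_rot: [0.038, 0.999, 0.001, 0.0]
ft_force: [0.7, -0.2, -1.1]
grip_width: 0.0001
```

jog_arm(
  deltas=[
    [[-12.3, -2.3, 0, 0, 0, -6.9, 0], [-12, -3.8, 0, 0, 0, -6.9, 0], [0, 0, 0, 0, 0, 0, 0]],
  ],
)

```text
clock: 9.45
eef_pos: [0.6065, -0.0323, 0.0787]
tool_rot: [-0.087, 0.996, 0.001, 0.0]
ft_force: [0.2, 0.6, -0.6]
grip_width: -0.0
```

```bash
python3 - <<'E'
from h import *
np.set_printoptions(precision=4,suppress=True)
plan([*arc(.42),.056],1.29+.42,3,0)
b=camera("side")[150:250,250:375]
cv2.imwrite("pics/d3.png",cv2.resize(b,None,fx=4,fy=4,interpolation=2)[:,:,::-1])
E
```

```text
at [ 0.6065 -0.0323  0.0787] yaw 1.7449236177407283 F [ 0.1553  0.6009 -0.5912] w -3.316076010037114e-05 t 9.45
[1.6, -0.3, 7.6, 0.05, 0.01, 0.67, 0]
[1.6, -0.3, 7.6, 0.05, 0.01, 0.67, 0]
[1.6, -0.3, 7.6, 0.05, 0.01, 0.67, 0]
```

View pics/d3.png

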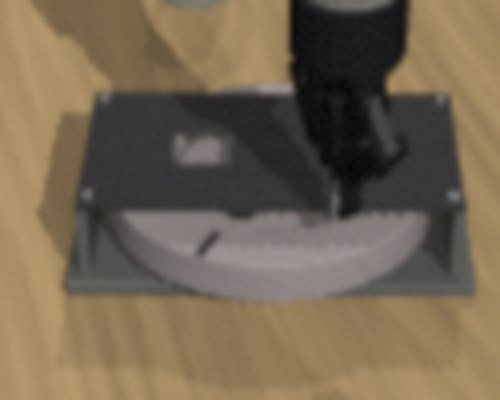

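The line is now clearly visible at crop (208,243), and the pocket (dark spot) is at (240,213).

```bash
python3 - <<'E'
from h import *
for u,v in((217,232),(208,243),(199,254)):
    p=atz("side",(250+u/4,150+v/4),.053)[:2]+np.array([.0007,.002])-c0
    print(np.hypot(*p), (np.arctan2(p@ey,p@ex)+np.pi))
E
```

```text
0.08912958106256497 1.1504247502812623
0.10304399224958982 1.1505808238972144
0.11670686081830477 1.1506978632650622
```

jog_arm(
  deltas=[
    [[2, 0, 8, 0, 0, 0.7, 0], [1.6, -0.3, 8, 0, 0, 0.7, 0], [1.6, -0.3, 6, 0, 0, 0.7, 0]],
  ],
)

```text
clock: 9.8
eef_pos: [0.5983, -0.0329, 0.0546]
tool_rot: [-0.064, 0.998, 0.002, -0.001]
ft_force: [0.3, 0.0, -0.1]
grip_width: -0.0001
```

jog_arm(
  deltas=[
    [[0, 0, 2, 0, 0, 0, 0], [0, 0, 2, 0, 0, 0, 0], [0, 0, 1, 0, 0, 0, 0]],
  ],
)

```text
clock: 10.1
eef_pos: [0.5979, -0.033, 0.0496]
tool_rot: [-0.063, 0.998, 0.001, -0.001]
ft_force: [-0.6, -0.8, 5.0]
grip_width: -0.0
```

jog_arm(
  deltas=[
    [[0, 0, 2, 0, 0.2, 0, 0], [0, 0, 1.5, 0, 0.2, 0, 0]],
  ],
)

```text
clock: 10.3
eef_pos: [0.5981, -0.0332, 0.048]
tool_rot: [-0.063, 0.998, 0.001, -0.004]
ft_force: [-1.7, 0.0, 7.3]
grip_width: -0.0003
```

jog_arm(
  deltas=[
    [[6, 0, 2, 0, 0.4, 0.5, 0], [9, 0, 2, 0, 0.4, 2, 0]],
  ],
)

```text
clock: 10.5
eef_pos: [0.5897, -0.0342, 0.0482]
tool_rot: [-0.041, 0.999, 0.001, -0.004]
ft_force: [3.8, 1.9, 6.7]
grip_width: -0.0002
```

jog_arm(
  deltas=[
    [[10, 0, 2.5, 0, 0.5, 3, 0], [10, 0, 2.3, 0, 0.4, 3, 0]],
  ],
)

```text
clock: 10.7
eef_pos: [0.5772, -0.0344, 0.0484]
tool_rot: [0.013, 1.0, 0.001, -0.003]
ft_force: [4.1, 1.7, 6.0]
grip_width: -0.0001
```

jog_arm(
  deltas=[
    [[10, 0, 2.3, 0, 0.4, 3, 0], [10, 0, 2.3, 0, 0.4, 3, 0]],
  ],
)

```text
clock: 10.9
eef_pos: [0.5644, -0.0327, 0.0486]
tool_rot: [0.067, 0.998, 0.002, -0.002]
ft_force: [3.5, -0.2, 5.7]
grip_width: 0.0005
```

```bash
python3 - <<'E'
from h import *
np.set_printoptions(precision=4,suppress=True)
p=get_obs()["eef_pos"][:2]-c0;print("r",np.hypot(*p),"phi",np.arctan2(p@ex,-p@ey))
plan([*arc(-.4),.048],1.29-.4,6,0)
E
```

```text
r 0.10714215183919029 phi 0.06799328642186836
at [ 0.5644 -0.0327  0.0486] yaw 1.4359056676602824 F [ 3.5449 -0.238   5.6966] w 0.0004885971378300812 t 10.9
[7.9, 2.6, 0.1, 0.03, -0.05, 5.21, 0]
[8.1, 1.8, 0.1, 0.03, -0.05, 5.21, 0]
[8.2, 1.1, 0.1, 0.03, -0.05, 5.21, 0]
[8.3, 0.3, 0.1, 0.03, -0.05, 5.21, 0]
[8.3, -0.4, 0.1, 0.03, -0.05, 5.21, 0]
[8.2, -1.2, 0.1, 0.03, -0.05, 5.21, 0]
```

jog_arm(
  deltas=[
    [[10, 0.8, 3.5, 0, 0.5, 4, 0], [10, 0.5, 2.8, 0, 0.4, 4, 0]],
  ],
)

```text
clock: 11.1
eef_pos: [0.552, -0.0291, 0.0474]
tool_rot: [0.14, 0.99, 0.003, -0.001]
ft_force: [3.9, -1.3, 7.2]
grip_width: -0.0
```

jog_arm(
  deltas=[
    [[10, 0, 2.5, 0, 0.4, 4, 0], [10, 0, 2.3, 0, 0.4, 4, 0]],
  ],
)

```text
clock: 11.3
eef_pos: [0.5402, -0.0241, 0.0477]
tool_rot: [0.212, 0.977, 0.004, 0.0]
ft_force: [1.8, -2.9, 7.6]
grip_width: -0.0003
```

jog_arm(
  deltas=[
    [[10, 0, 2.2, 0, 0.4, 3.5, 0], [10, 0, 2.1, 0, 0.4, 3.5, 0]],
  ],
)

```text
clock: 11.5
eef_pos: [0.5288, -0.0172, 0.0481]
tool_rot: [0.275, 0.961, 0.005, 0.001]
ft_force: [2.2, -3.3, 6.0]
grip_width: 0.0
```

```bash
python3 - <<'E'
from h import *
np.set_printoptions(precision=4,suppress=True)
p=get_obs()["eef_pos"][:2]-c0;print("r",np.hypot(*p),"phi",np.arctan2(p@ex,-p@ey))
plan([*arc(-.4),.048],1.29-.4,4,0)
b=camera("side")[150:250,250:375]
cv2.imwrite("pics/d4.png",cv2.resize(b,None,fx=4,fy=4,interpolation=2)[:,:,::-1])
E
```

```text
r 0.10650088930965003 phi -0.29685102235143873
at [ 0.5288 -0.0172  0.0481] yaw 1.013917343083812 F [ 2.1703 -3.275   5.9634] w 4.142062080436485e-05 t 11.5
[2.8, 0.1, 0.0, 0.15, -0.02, 1.78, 0]
[2.8, -0.0, 0.0, 0.15, -0.02, 1.78, 0]
[2.8, -0.1, 0.0, 0.15, -0.02, 1.78, 0]
[2.7, -0.2, 0.0, 0.15, -0.02, 1.78, 0]
```

View pics/d4.png

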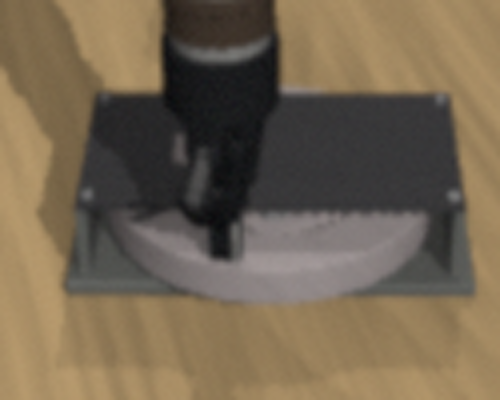

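jog_arm(
  deltas=[
    [[9, 0, 3, 0.2, 0.4, 3, 0], [9, 0, 2.5, 0.2, 0.4, 3, 0]],
  ],
)

```text
clock: 11.75
eef_pos: [0.5189, -0.009, 0.0471]
tool_rot: [0.328, 0.945, 0.004, -0.0]
ft_force: [1.5, -4.8, 7.6]
grip_width: 0.0001
```

```bash
python3 - <<'E'
from h import *
p=get_obs()["eef_pos"][:2]-c0;print("r",np.hypot(*p),"phi",np.arctan2(p@ex,-p@ey))
for u,v in((140,213),(150,210)):
    p=atz("side",(250+u/4,150+v/4),.05)[:2]+np.array([.0007,.002])-c0
    print(np.hypot(*p), (np.arctan2(p@ey,p@ex)+np.pi))
E
```

```text
r 0.10581654937663802 phi -0.4177508270090856
0.10720080443599511 0.5422391202658821
0.09947549706985805 0.5457325112637408
```

jog_arm(
  deltas=[
    [[0, 0, -15, 0, 0, 0, 0], [0, 0, -18, 0, 0, 0, 0]],
  ],
)

```text
clock: 11.95
eef_pos: [0.5168, -0.0089, 0.0793]
tool_rot: [0.329, 0.944, 0.003, -0.002]
ft_force: [0.9, -0.7, -0.1]
grip_width: 0.0003
```

```bash
python3 - <<'E'
from h import *
np.set_printoptions(precision=4,suppress=True)
plan([*arc(.24),.078],1.29+.22,5,0)
E
```

```text
at [ 0.5168 -0.0089  0.0793] yaw 0.9005945073545272 F [ 0.8744 -0.7147 -0.1164] w 0.0003250143365171058 t 11.95
[-13.6, 4.1, 0.2, 0.07, -0.05, -6.98, 0]
[-13.9, 2.4, 0.2, 0.07, -0.05, -6.98, 0]
[-14.1, 0.7, 0.2, 0.07, -0.05, -6.98, 0]
[-14.1, -1.0, 0.2, 0.07, -0.05, -6.98, 0]
[-13.9, -2.7, 0.2, 0.07, -0.05, -6.98, 0]
```

jog_arm(
  deltas=[
    [[-13.6, 4.1, 0, 0, 0, -7, 0], [-14, 2.4, 0, 0, 0, -7, 0], [-14, 0.7, 0, 0, 0, -7, 0], [-14, -1, 0, 0, 0, -7, 0], [-14, -2.7, 0, 0, 0, -7, 0]],
  ],
)

```text
clock: 12.45
eef_pos: [0.5839, -0.0337, 0.082]
tool_rot: [0.017, 1.0, 0.004, -0.0]
ft_force: [-0.4, -0.4, -0.4]
grip_width: -0.0004
```

```bash
python3 - <<'E'
from h import *
np.set_printoptions(precision=4,suppress=True)
plan([*arc(.24),.056],1.29+.22,3,0)
a=camera("top")[185:245,270:340];b=camera("side")[165:235,260:340]
o=np.hstack([cv2.resize(a,(420,360),interpolation=2),cv2.resize(b,(412,360),interpolation=2)])
cv2.imwrite("pics/d5.png",cv2.resize(o,(800,346))[:,:,::-1])
E
```

```text
at [ 0.5839 -0.0337  0.082 ] yaw 1.5365716064185377 F [-0.3629 -0.3952 -0.3563] w -0.0003766182712420619 t 12.45
[0.4, -0.5, 8.6, 0.16, -0.01, 0.51, 0]
[0.4, -0.5, 8.6, 0.16, -0.01, 0.51, 0]
[0.4, -0.4, 8.6, 0.16, -0.01, 0.51, 0]
```

View pics/d5.png

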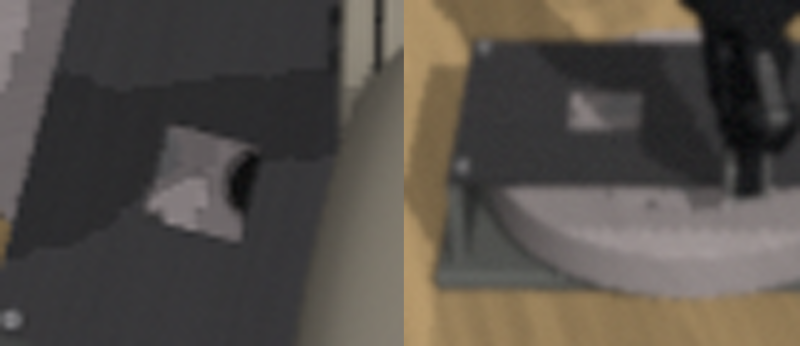

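```bash
python3 - <<'E'
from h import *
s=420*800/832/70
p=atz("top",(270+230/s,185+182/s),.053)[:2]-c0; q=np.array([p@ex,p@ey]);print(q)
th=np.linspace(0,1,2001);C=np.stack([-.05*np.cos(th),-.05*np.sin(th)],1)
d=np.abs(np.hypot(*(C-q).T)-.0175);d[C[:,1]>q[1]]=9;print(th[d.argmin()],d.min())
w=atz("top",(270+205/s,185+185/s),.072)[:2]-c0;print("win",w@ex,w@ey)
E
```

```text
[-0.04778635 -0.00938298]
0.5495 3.919646574316454e-06
win -0.052321048692422704 -0.0010972186914617356
```

jog_arm(
  deltas=[
    [[0, -0.5, 11, 0.2, 0, 0.5, 0], [-2, -0.5, 9, 0.2, 0, 0.5, 0], [-2, -0.5, 7, 0.2, 0, 0, 0]],
  ],
)

```text
clock: 12.85
eef_pos: [0.5873, -0.0352, 0.0531]
tool_rot: [0.033, 0.999, -0.001, -0.0]
ft_force: [0.6, -0.2, 0.1]
grip_width: -0.0001
```

jog_arm(
  deltas=[
    [[0, 0, 2, 0, 0, 0, 0], [0, 0, 2, 0, 0, 0, 0], [0, 0, 1.2, 0, 0.2, 0, 0]],
  ],
)

```text
clock: 13.15
eef_pos: [0.5876, -0.0355, 0.0481]
tool_rot: [0.033, 0.999, -0.002, -0.001]
ft_force: [-1.4, -0.5, 7.6]
grip_width: -0.0001
```

jog_arm(
  deltas=[
    [[6, 0.5, 2.2, 0, 0.4, 0, 0], [10, 0.5, 2.6, 0, 0.5, 2, 0]],
  ],
)

```text
clock: 13.35
eef_pos: [0.5785, -0.0348, 0.0477]
tool_rot: [0.052, 0.999, -0.003, -0.001]
ft_force: [3.3, -2.0, 7.5]
grip_width: 0.0001
```

jog_arm(
  deltas=[
    [[10, 0.5, 2.7, 0, 0.4, 3, 0], [10, 0.3, 2.6, 0, 0.4, 3, 0]],
  ],
)

```text
clock: 13.55
eef_pos: [0.5663, -0.0332, 0.0477]
tool_rot: [0.107, 0.994, -0.004, 0.001]
ft_force: [3.2, -2.0, 7.6]
grip_width: -0.0002
```

jog_arm(
  deltas=[
    [[10, 0.2, 2.7, 0, 0.4, 3.3, 0], [10, 0.2, 2.6, 0, 0.4, 3.3, 0]],
  ],
)

```text
clock: 13.75
eef_pos: [0.554, -0.0302, 0.0477]
tool_rot: [0.168, 0.986, -0.004, 0.003]
ft_force: [3.5, -3.5, 7.3]
grip_width: -0.0002
```

```bash
python3 - <<'E'
from h import *
np.set_printoptions(precision=4,suppress=True)
p=get_obs()["eef_pos"][:2]-c0;print("r",np.hypot(*p),"phi",np.arctan2(p@ex,-p@ey))
plan([*arc(-.3),.048],1.29-.3,4,0)
E
```

```text
r 0.10739707221004176 phi -0.031518212072354695
at [ 0.554  -0.0302  0.0477] yaw 1.2335379799171176 F [ 3.4984 -3.5365  7.2522] w -0.00022002945647783383 t 13.75
[7.1, 0.9, -0.1, -0.08, 0.12, 3.49, 0]
[7.2, 0.4, -0.1, -0.08, 0.12, 3.49, 0]
[7.2, 0.0, -0.1, -0.08, 0.12, 3.49, 0]
[7.2, -0.4, -0.1, -0.08, 0.12, 3.49, 0]
```

jog_arm(
  deltas=[
    [[10, 0.5, 2.7, 0, 0.5, 3.3, 0], [10, 0.3, 2.5, 0, 0.5, 3.3, 0], [9, 0, 2.3, 0, 0.5, 3.3, 0]],
  ],
)

```text
clock: 14.05
eef_pos: [0.5362, -0.023, 0.0475]
tool_rot: [0.258, 0.966, -0.004, 0.003]
ft_force: [2.0, -3.9, 8.1]
grip_width: 0.0001
```

jog_arm(
  deltas=[
    [[0, 0, 0, 0, 0, 0, 0], [0, 0, -15, 0, 0, 0, 0], [0, -20, -18, 0, 0, 0, 0], [-15, -35, -10, 0, 0, -5, 0], [-15, -35, 0, 0, 0, -8, 0]],
  ],
)

```text
clock: 14.55
eef_pos: [0.5199, -0.1131, 0.0944]
tool_rot: [0.14, 0.99, -0.003, 0.003]
ft_force: [1.5, -0.6, -0.5]
grip_width: -0.0001
```

```bash
python3 - <<'E'
from h import *
np.set_printoptions(precision=4,suppress=True)
p=get_obs()["eef_pos"][:2]-c0;print("r",np.hypot(*p),"phi",np.arctan2(p@ex,-p@ey))
plan([*arc(.15,.107),.08],1.29+.15,5,0)
a=camera("top")[185:245,270:340];b=camera("side")[165:235,260:340]
cv2.imwrite("pics/raw6.png",a[:,:,::-1])
o=np.hstack([cv2.resize(a,(420,360),interpolation=2),cv2.resize(b,(380,360),interpolation=2)])
cv2.imwrite("pics/d6.png",o[:,:,::-1])
E
```

```text
r 0.1969329238781994 phi -0.06685869835033247
at [ 0.5199 -0.1131  0.0944] yaw 1.289350501237838 F [ 1.5067 -0.6061 -0.5216] w -9.586360157491517e-05 t 14.55
[-5.8, 18.2, 2.8, -0.07, 0.08, -1.73, 0]
[-6.3, 18.0, 2.8, -0.07, 0.08, -1.73, 0]
[-6.9, 17.8, 2.9, -0.07, 0.08, -1.73, 0]
[-7.4, 17.5, 2.9, -0.07, 0.08, -1.73, 0]
[-8.0, 17.3, 2.9, -0.07, 0.08, -1.73, 0]
```

View pics/d6.png

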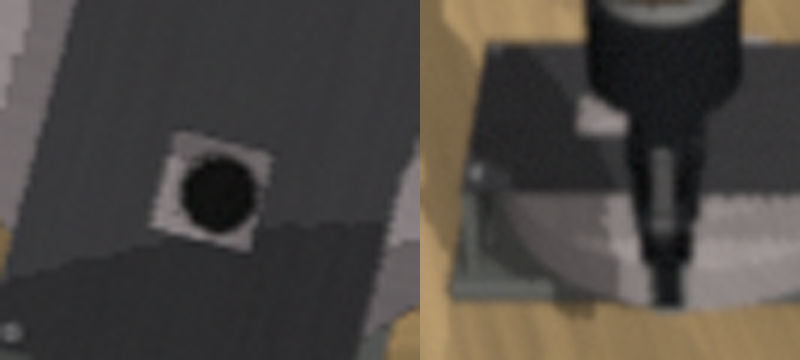

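```bash
python3 - <<'E'
from h import *
a=cv2.cvtColor(cv2.imread("pics/raw6.png"),6).astype(float)
print(a[24:44,22:48].astype(int))
E
```

```text
[[ 57  57  56  55  56  59  73  95  96  95  95  95  94  93  93  95  95  91
   77  64  58  54  55  57  55  56]
 [ 57  55  55  55  56  58  72  97  95  96  93  83  69  70  71  75  87  93
   96  94  94  92  74  52  52  56]
 [ 56  56  55  57  57  77 113 119  95  86  68  59  44  52  36  37  47  71
   90 102 104 105  99  74  56  57]
 [ 56  56  56  57  55  84 127 126 116  84  70  49  18  17  19  17  19  25
   51  81 101 105  94  59  56  55]
 [ 57  56  55  56  62  93 127 123 102  58  32  17  18  17  17  19  19  15
   16  47  87 105  95  63  55  55]
 [ 56  56  56  57  68 103 128 118  86  39  18  17  17  18  21  18  20  16
   19  36  71  96  83  54  56  56]
 [ 56  56  56  58  76 113 125 107  55  17  17  17  17  19  18  19  17  16
   18  20  48  82  81  56  55  54]
 [ 57  55  57  56  85 128 125 106  49  14  18  18  18  18  19  18  17  17
   16  19  38  61  59  56  55  55]
 [ 56  57  57  63  94 128 124 102  55  18  17  19  19  19  18  17  15  17
   20  17  45  69  54  56  55  56]
 [ 57  56  56  78 117 128 126 107  48  18  17  18  19  18  17  18  18  18
   16  15  40  61  55  56  55  56]
 [ 56  57 
[... 380 characters left out ...]
17  20  37
   71  96  81  48  56  54  53  45]
 [ 57  58  57  60  71  84 114 126 126 126 122 105  65  40  29  40  59  79
  104  95  53  45  43  43  45  44]
 [ 57  58  58  57  57  57  56  59  69  85 114 121 106  97  96 101 107 108
  107  96  53  43  42  43  43  44]
 [ 57  57  56  57  54  46  45  46  44  44  44  48  55  68  94 107 106 106
  105  93  43  44  43  44  44  44]
 [ 44  45  44  45  45  45  45  46  45  45  45  45  44  45  45  48  60  75
   87  78  44  44  43  44  45  44]
 [ 45  45  45  44  45  46  44  45  45  45  45  46  45  46  46  45  45  44
   44  43  44  44  43  43  46  44]
 [ 45  45  44  45  45  47  45  45  45  45  46  45  45  46  44  45  43  45
   45  43  45  44  44  44  45  44]]
```

```bash
cat > th.py <<'E'
from h import *
def theta(gray,x0,y0,sc=6):
    m=(gray<32).astype(np.uint8); n,l,st,ce=cv2.connectedComponentsWithStats(m); k=1+st[1:,4].argmax()
    cen=ce[k]+[x0,y0]
    def pred(th,dx=0,dy=0):
        c=c0-.05*(np.cos(th)*ex+np.sin(th)*ey)+[dx,dy]; t=np.linspace(0,2*np.pi,60,endpoint=False); M=[]
        for z in(.053,.033):
            pts=np.array([proj("top",[c[0]+.0175*np.cos(q),c[1]+.0175*np.sin(q),z]) for q in t])
            i=np.zeros((60*sc,70*sc),np.uint8);cv2.fillPoly(i,[np.round((pts-[270,185]+.5)*sc).astype(int)],1);M.append(i)
        r=np.argwhere(M[0]&M[1]); return r.mean(0)[::-1]/sc-.5+[270,185], len(r)/sc**2
    T=np.linspace(-.4,.7,45);d=[np.hypot(*(pred(t)[0]-cen)) for t in T];i=int(np.argmin(d))
    print("blob",cen,st[k,4],"theta",T[i],"resid px",d[i],"pred0",pred(0))
E
python3 - <<'E'
from th import *
a=cv2.cvtColor(cv2.imread("pics/raw6.png"),6)
theta(a,270,185)
# window centre from bright/dark corners in crop
s=6;W=np.array([(173,130),(275,153),(252,250),(150,228)])/s+[270,185]-.4
w=np.mean([atz("top",x,.072) for x in W],0)[:2];print(w,(w-c0)@ex,(w-c0)@ey, c0-.05*ex)
E
```

```text
Traceback (most recent call last):
  File "th.py", line 11, in theta
    T=np.linspace(-.4,.7,45);d=[np.hypot(*(pred(t)[0]-cen)) for t in T];i=int(np.argmin(d))
                                           ~~~~^^^
  File "th.py", line 8, in pred
    pts=np.array([proj("top",[c[0]+.0175*np.cos(q),c[1]+.0175*np.sin(q),z]) for q in t])
                  ~~~~^^^^^^^^^^^^^^^^^^^^^^^^^^^^^^^^^^^^^^^^^^^^^^^^^^^^^
  File "h.py", line 14, in proj
    f,cx,cy,P=K(n); c=P[:3,:3].T@(np.array(X)-P[:3,3]); return c[:2]/c[2]*f+[cx,cy]
              ~^^^
  File "h.py", line 4, in K
    m=camera_model(n); f=200/np.tan(np.radians(m["fovy"])/2); return f,m["cx"],m["cy"],np.array(m["pose"])
ValueError: time passes only in moves, steps and waits
```

```bash
sed -i 's/^def K(n):/import functools\n@functools.lru_cache(None)\ndef K(n):/' h.py
python3 - <<'E'
from th import *
a=cv2.cvtColor(cv2.imread("pics/raw6.png"),6)
theta(a,270,185)
s=6;W=np.array([(173,130),(275,153),(252,250),(150,228)])/s+[270,185]-.4
w=np.mean([atz("top",x,.072) for x in W],0)[:2];print(w,(w-c0)@ex,(w-c0)@ey, c0-.05*ex)
E
```

```text
blob [306.06862745 217.04901961] 102 theta -0.025000000000000022 resid px 0.4392861297609543 pred0 (array([306.47623762, 216.75722772]), 140.27777777777777)
[0.5383785 0.0867057] -0.05079262963261755 0.0006453735596078248 [0.53896107 0.08586583]
```

Top view: the dark pocket is at about (306.5,216.8) and fills the window almost centrally. My estimate of θ is between -0.025 and 0, so the wheel is set. Next comes the deep socket.

```bash
python3 - <<'E'
from h import *
np.set_printoptions(precision=4,suppress=True)
print(proj("top",[*(c0-.05*ex),.053]))
plan([.566,-.3405,.115],1.29,7,50)
E
```

```text
[306.0411 216.4724]
at [ 0.5195 -0.1163  0.0935] yaw 1.2790621563724083 F [0.4266 0.8408 0.6801] w -0.00016099438573232797 t 14.65
[-15.6, -28.8, -2.8, -0.05, 0.05, -0.09, 50]
[-15.5, -28.8, -2.8, -0.05, 0.05, -0.09, 50]
[-15.5, -28.8, -2.9, -0.05, 0.05, -0.09, 50]
[-15.4, -28.8, -2.9, -0.05, 0.05, -0.09, 50]
[-15.4, -28.9, -2.9, -0.05, 0.05, -0.09, 50]
[-15.4, -28.9, -3.0, -0.05, 0.05, -0.09, 50]
[-15.3, -28.9, -3.0, -0.05, 0.05, -0.09, 50]
```

jog_arm(
  deltas=[
    [[-15.5, -29, -6, 0, 0, 0, 50], [-15.5, -29, -6, 0, 0, 0, 50], [-15.5, -29, -4, 0, 0, 0, 50], [-15.5, -29, -3, 0, 0, 0, 50], [-15.5, -29, -3, 0, 0, 0, 50]],
  ],
)

```text
clock: 15.15
eef_pos: [0.5499, -0.275, 0.1149]
tool_rot: [0.146, 0.989, -0.001, -0.001]
ft_force: [0.9, 0.6, -0.4]
grip_width: 0.0503
```

jog_arm(
  deltas=[
    [[-15.5, -29, -3, 0, 0, 0, 50], [-15.5, -29, -3, 0, 0, 0, 50], [0, 0, 0, 0, 0, 0, 50]],
  ],
)

```text
clock: 15.45
eef_pos: [0.5635, -0.343, 0.1197]
tool_rot: [0.149, 0.989, -0.0, -0.001]
ft_force: [0.2, 0.7, 0.1]
grip_width: 0.0501
```

```bash
python3 - <<'E'
from h import *
np.set_printoptions(precision=4,suppress=True)
plan([.566,-.3405,.09],1.29,2,50)
E
```

```text
at [ 0.5635 -0.343   0.1197] yaw 1.2707786157358805 F [0.1737 0.7192 0.0698] w 0.05005903095785119 t 15.45
[-0.9, 1.6, 14.8, -0.02, -0.05, -0.55, 50]
[-0.9, 1.6, 14.8, -0.02, -0.05, -0.55, 50]
```

jog_arm(
  deltas=[
    [[-1, 1.6, 15, 0, 0, -0.5, 50], [-1, 1.6, 18, 0, 0, -0.5, 50], [0, 0, 15, 0, 0, 0, 50], [0, 0, 10, 0, 0, 0, 50], [0, 0, 0, 0, 0, 0, 50]],
  ],
)

```text
clock: 15.95
eef_pos: [0.5658, -0.3349, 0.0574]
tool_rot: [0.143, 0.99, 0.003, -0.003]
ft_force: [0.2, 0.4, 0.4]
grip_width: 0.0496
```

```bash
python3 - <<'E'
from h import *
np.set_printoptions(precision=4,suppress=True)
plan([.566,-.3405,.050],1.29,2,50)
E
```

```text
at [ 0.5658 -0.3349  0.0574] yaw 1.2844934529864516 F [0.1641 0.4033 0.4155] w 0.04957061766389354 t 15.95
[-0.9, -2.7, 3.7, 0.12, -0.18, -0.16, 50]
[-0.9, -2.7, 3.7, 0.12, -0.18, -0.16, 50]
```

jog_arm(
  deltas=[
    [[-1, -3.2, 4.5, 0.2, -0.3, -0.2, 50], [-0.5, -2.5, 4.5, 0.2, -0.2, 0, 50], [0, 0, 0, 0, 0, 0, 50]],
  ],
)

```text
clock: 16.25
eef_pos: [0.5664, -0.34, 0.0488]
tool_rot: [0.14, 0.99, -0.002, 0.002]
ft_force: [-0.1, 0.7, 0.7]
grip_width: 0.05
```

jog_arm(
  deltas=[
    [[0, 0, 0, 0, 0, 0, 10], [0, 0, 0, 0, 0, 0, 10], [0, 0, 0, 0, 0, 0, 10], [0, 0, 0, 0, 0, 0, 10]],
  ],
)

```text
clock: 16.65
eef_pos: [0.567, -0.3408, 0.0504]
tool_rot: [0.141, 0.99, -0.002, 0.003]
ft_force: [0.3, 0.4, -1.1]
grip_width: 0.0237
```

jog_arm(
  deltas=[
    [[0, 0, -10, 0, 0, 0, 10], [0, 0, -20, 0, 0, 0, 10], [0, 0, -30, 0, 0, 0, 10], [0, 0, -35, 0, 0, 0, 10], [0, 0, 0, 0, 0, 0, 10]],
  ],
)

```text
clock: 17.15
eef_pos: [0.5652, -0.3395, 0.1486]
tool_rot: [0.141, 0.99, -0.001, 0.001]
ft_force: [1.2, 0.0, -0.3]
grip_width: 0.0237
```

```bash
python3 - <<'E'
from h import *
np.set_printoptions(precision=4,suppress=True)
plan([.539,.086,.16],1.29,12,10)
b=camera("side")[215:345,290:430];cv2.imwrite("pics/e1.png",cv2.resize(b,None,fx=4,fy=4,interpolation=2)[:,:,::-1])
E
```

```text
at [ 0.5652 -0.3395  0.1486] yaw 1.2878673541167756 F [ 1.2329  0.0425 -0.2599] w 0.023736592658788625 t 17.15
[12.0, 33.4, -1.1, -0.01, 0.01, -0.01, 10]
[12.0, 33.4, -1.1, -0.01, 0.01, -0.01, 10]
[12.0, 33.4, -1.0, -0.01, 0.01, -0.01, 10]
[12.0, 33.4, -1.0, -0.01, 0.01, -0.01, 10]
[12.0, 33.4, -1.0, -0.01, 0.01, -0.01, 10]
[12.0, 33.4, -1.0, -0.01, 0.01, -0.01, 10]
[12.0, 33.5, -1.0, -0.01, 0.01, -0.01, 10]
[12.0, 33.5, -1.0, -0.01, 0.01, -0.01, 10]
[12.0, 33.5, -1.0, -0.01, 0.01, -0.01, 10]
[11.9, 33.5, -1.0, -0.01, 0.01, -0.01, 10]
[11.9, 33.5, -1.0, -0.01, 0.01, -0.01, 10]
[11.9, 33.5, -1.0, -0.01, 0.01, -0.01, 10]
```

View pics/e1.png

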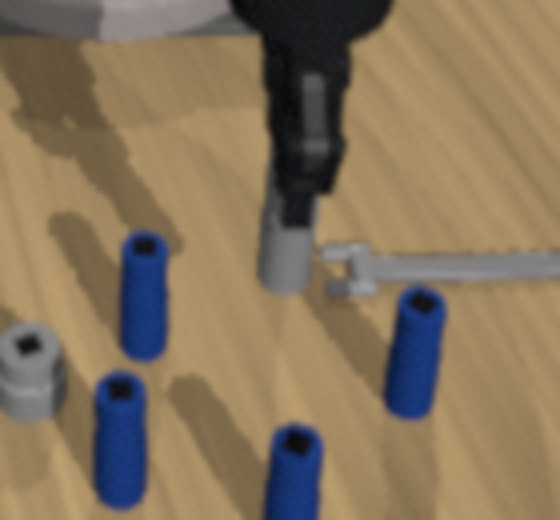

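```bash
python3 - <<'E'
from h import *
np.set_printoptions(precision=4,suppress=True)
for v in(277,281): print(atz("side",(290+285/4-.4,215+v/4-.4),.098))
a=camera("top");m=masks_of("deep_socket_center","top")
for q in m: print(q["conf"],q["at"],atz("top",q["at"],.14))
m=masks_of("deep_socket_center","side"); 
for q in m:
    r=np.argwhere(q["pixels"]);
    if r[:,0].max()<292+8: print(q["conf"],q["at"],r.min(0),r.max(0))
E
```

```text
[ 0.5643 -0.3421  0.098 ]
[ 0.5634 -0.3447  0.098 ]
0.69 [489.5, 238.0] [ 0.4728 -0.3363  0.14  ]
0.6 [507.0, 212.7] [ 0.5288 -0.3793  0.14  ]
0.56 [482.1, 174.3] [ 0.6186 -0.3291  0.14  ]
0.46 [452.5, 223.7] [ 0.5075 -0.2553  0.14  ]
0.47 [359.4, 279.6] [266 353] [288 368]
```

jog_arm(
  deltas=[
    [[8, 20, -2, 0, 0, 0, 10], [12, 33.5, -1, 0, 0, 0, 10], [12, 33.5, -1, 0, 0, 0, 10], [12, 33.5, -1, 0, 0, 0, 10], [12, 33.5, 0, 0, 0, 0, 10]],
  ],
)

```text
clock: 17.85
eef_pos: [0.5448, -0.172, 0.1357]
tool_rot: [0.146, 0.989, 0.003, -0.013]
ft_force: [0.1, -0.4, -1.5]
grip_width: 0.0239
```

jog_arm(
  deltas=[
    [[12, 33.5, 0, 0, 0, 0, 10], [12, 33.5, 0, 0, 0, 0, 10], [12, 33.5, 0, 0, 0, 0, 10], [12, 33.5, 0, 0, 0, 0, 10], [12, 33.5, 0, 0, 0, 0, 10]],
  ],
)

```text
clock: 18.35
eef_pos: [0.5278, 0.0134, 0.1288]
tool_rot: [0.146, 0.989, 0.003, -0.022]
ft_force: [0.0, -0.0, -1.4]
grip_width: 0.0235
```

```bash
python3 - <<'E'
from h import *
np.set_printoptions(precision=4,suppress=True)
plan([.5395,.0865,.15],1.29,5,10)
E
```

```text
at [0.5278 0.0134 0.1288] yaw 1.2769252692703246 F [ 0.0126 -0.0133 -1.3669] w 0.023480381430014404 t 18.35
[2.2, 14.7, -4.2, -0.01, -0.52, -0.15, 10]
[2.1, 14.7, -4.2, -0.01, -0.52, -0.15, 10]
[2.0, 14.7, -4.2, -0.01, -0.52, -0.15, 10]
[2.0, 14.7, -4.2, -0.01, -0.52, -0.15, 10]
[1.9, 14.7, -4.2, -0.01, -0.52, -0.15, 10]
```

jog_arm(
  deltas=[
    [[0, 0, -15, 0, -1, 0, 10], [2, 18, -8, 0, -1, 0, 10], [2, 18, -4, 0, -0.6, -0.2, 10], [2, 18, -2, 0, 0, -0.2, 10], [2, 15, 0, 0, 0, -0.3, 10]],
  ],
)

```text
clock: 18.85
eef_pos: [0.5348, 0.0858, 0.1521]
tool_rot: [0.138, 0.99, -0.003, -0.006]
ft_force: [0.4, -0.4, -1.6]
grip_width: 0.0237
```

```bash
python3 - <<'E'
from h import *
np.set_printoptions(precision=4,suppress=True)
plan([.5395,.0865,.14],1.29,2,10)
E
```

```text
at [0.5348 0.0858 0.1521] yaw 1.2941451227692646 F [ 0.4157 -0.3522 -1.5915] w 0.023732073707914268 t 18.85
[-2.2, 1.0, 6.0, -0.2, -0.33, 0.12, 10]
[-2.2, 1.0, 6.0, -0.2, -0.33, 0.12, 10]
```

jog_arm(
  deltas=[
    [[-2.5, 0.8, 3, -0.2, -0.5, 0, 10], [-2.5, 0.5, 3, -0.2, -0.4, 0, 10], [0, 0, 0, 0, 0, 0, 10]],
  ],
)

```text
clock: 19.15
eef_pos: [0.5391, 0.0858, 0.1433]
tool_rot: [0.137, 0.991, -0.001, 0.001]
ft_force: [-0.8, -0.4, -1.8]
grip_width: 0.0236
```

```bash
python3 - <<'E'
from h import *
np.set_printoptions(precision=4,suppress=True)
plan([.5395,.0865,.135],1.29,1,10)
a=camera("top")[170:260,260:360];b=camera("side")[130:220,260:350]
o=np.hstack([cv2.resize(a,(400,360),interpolation=2),cv2.resize(b,(360,360),interpolation=2)])
cv2.imwrite("pics/e2.png",o[:,:,::-1])
E
```

```text
at [0.5391 0.0858 0.1433] yaw 1.2958693967147872 F [-0.7512 -0.3569 -1.8491] w 0.023572592414091556 t 19.15
[-0.2, 0.8, 8.3, -0.11, 0.1, 0.34, 10]
```

View pics/e2.png

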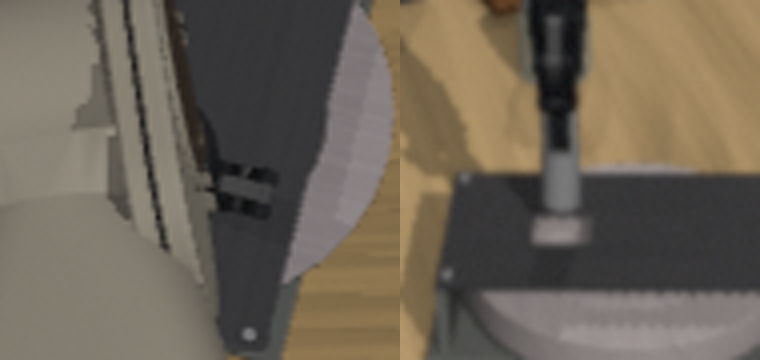

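```bash
python3 - <<'E'
from h import *
np.set_printoptions(precision=4,suppress=True)
print("win",atz("side",(300.1,187.1),.072)); 
for v in (200,203): print("foot",atz("side",(300.1,129.6+v/4),.0929))
print(proj("side",[.539,.086,.0929]),proj("side",[.539,.086,.072]))
E
```

```text
win [0.5358 0.0786 0.072 ]
foot [0.538  0.0857 0.0929]
foot [0.5371 0.0818 0.0929]
[300.3996 179.5008] [300.5928 185.5811]
```

jog_arm(
  deltas=[
    [[-0.3, 0.5, 6, 0, 0, 0.2, 10], [0, 0, 6, 0, 0, 0.1, 10], [0, 0, 6, 0, 0, 0, 10], [0, 0, 0, 0, 0, 0, 10]],
  ],
)

```text
clock: 19.65
eef_pos: [0.5395, 0.0843, 0.1241]
tool_rot: [0.141, 0.99, -0.001, 0.001]
ft_force: [-0.7, -0.4, -2.7]
grip_width: 0.0239
```

```bash
python3 - <<'E'
from h import *
np.set_printoptions(precision=4,suppress=True)
plan([.539,.086,.115],1.29,1,10)
E
```

```text
at [0.5395 0.0843 0.1241] yaw 1.2870239968644583 F [-0.6848 -0.4178 -2.7182] w 0.023903392134545686 t 19.65
[0.9, 1.6, 9.1, -0.13, 0.08, -0.17, 10]
```

jog_arm(
  deltas=[
    [[0.5, 1.6, 2, -0.1, 0, 0, 10], [0, 0.4, 4, 0, 0, 0, 10], [0, 0, 4, 0, 0, 0, 10], [0, 0, 2, 0, 0, 0, 10]],
  ],
)

```text
clock: 20.05
eef_pos: [0.5398, 0.0865, 0.1113]
tool_rot: [0.141, 0.99, -0.0, 0.001]
ft_force: [-0.4, -0.8, -2.2]
grip_width: 0.0234
```

```bash
python3 - <<'E'
from h import *
np.set_printoptions(precision=4,suppress=True)
plan([.539,.086,.107],1.29,1,10)
E
```

```text
at [0.5398 0.0865 0.1113] yaw 1.2870300507110435 F [-0.3549 -0.7634 -2.1942] w 0.023441443724843896 t 20.05
[0.7, -0.8, 4.3, -0.01, 0.12, -0.17, 10]
```

jog_arm(
  deltas=[
    [[0.5, -0.5, 2.5, 0, 0, 0, 10], [0, 0, 2.5, 0, 0, 0, 10], [0, 0, 2, 0, 0, 0, 10]],
  ],
)

```text
clock: 20.35
eef_pos: [0.5392, 0.0863, 0.1038]
tool_rot: [0.141, 0.99, -0.0, 0.001]
ft_force: [0.2, 0.4, -2.3]
grip_width: 0.0233
```

jog_arm(
  deltas=[
    [[0, 0, 2, 0, 0, 0, 10], [0, 0, 2, 0, 0, 0, 10]],
  ],
)

```text
clock: 20.55
eef_pos: [0.5393, 0.0863, 0.0995]
tool_rot: [0.141, 0.99, -0.0, 0.001]
ft_force: [-0.5, 0.7, -2.2]
grip_width: 0.0236
```

jog_arm(
  deltas=[
    [[0, 0, 2, 0, 0, 0, 10], [0, 0, 2, 0, 0, 0, 10]],
  ],
)

```text
clock: 20.75
eef_pos: [0.5394, 0.0863, 0.0952]
tool_rot: [0.141, 0.99, -0.0, 0.001]
ft_force: [0.2, 0.2, -1.4]
grip_width: 0.0236
```

jog_arm(
  deltas=[
    [[0, 0, 2.5, 0, 0, 0, 10], [0, 0, 2.5, 0, 0, 0, 10], [0, 0, 1.5, 0, 0, 0, 10]],
  ],
)

```text
clock: 21.05
eef_pos: [0.5394, 0.0863, 0.0881]
tool_rot: [0.141, 0.99, -0.0, 0.001]
ft_force: [-0.4, 0.1, -1.4]
grip_width: 0.0236
```

jog_arm(
  deltas=[
    [[0, 0, 1.5, 0, 0, 0, 10], [0, 0, 1.5, 0, 0, 0, 10]],
  ],
)

```text
clock: 21.25
eef_pos: [0.5394, 0.0863, 0.0848]
tool_rot: [0.141, 0.99, -0.0, 0.001]
ft_force: [-0.2, -0.4, -1.6]
grip_width: 0.0239
```

jog_arm(
  deltas=[
    [[0, 0, 1.5, 0, 0, 0, 10], [0, 0, 0, 0, 0, 0, 10]],
  ],
)

```text
clock: 21.45
eef_pos: [0.5393, 0.0863, 0.083]
tool_rot: [0.141, 0.99, -0.0, 0.001]
ft_force: [-0.4, 0.2, -1.0]
grip_width: 0.0237
```

jog_arm(
  deltas=[
    [[0, 0, 1.2, 0, 0, 0, 10], [0, 0, 0, 0, 0, 0, 10]],
  ],
)

```text
clock: 21.65
eef_pos: [0.5395, 0.0863, 0.0821]
tool_rot: [0.141, 0.99, -0.0, 0.001]
ft_force: [-1.2, -0.5, 0.2]
grip_width: 0.0237
```

jog_arm(
  deltas=[
    [[0, 0, 1.2, 0, 0, 0, 10], [0, 0, 0, 0, 0, 0, 10]],
  ],
)

```text
clock: 21.85
eef_pos: [0.5395, 0.0863, 0.0816]
tool_rot: [0.141, 0.99, -0.0, 0.002]
ft_force: [-1.3, -0.8, 1.9]
grip_width: 0.0236
```

Floor felt (force went from -1.8 to +1.9 N at TCP 0.082). Releasing and retreating.

jog_arm(
  deltas=[
    [[0, 0, 0, 0, 0, 0, 32], [0, 0, 0, 0, 0, 0, 45], [0, 0, 0, 0, 0, 0, 50], [0, 0, 0, 0, 0, 0, 50]],
  ],
)

```text
clock: 22.25
eef_pos: [0.5405, 0.0864, 0.0819]
tool_rot: [0.141, 0.99, 0.0, 0.003]
ft_force: [0.5, -0.7, 0.2]
grip_width: 0.0499
```

jog_arm(
  deltas=[
    [[0, 0, -15, 0, 0, 0, 50], [0, 0, -30, 0, 0, 0, 50], [0, 0, -35, 0, 0, 0, 50], [10, -30, -20, 0, 0, 0, 50], [0, -45, 0, 0, 0, 0, 50]],
  ],
)

```text
clock: 22.75
eef_pos: [0.51, 0.0195, 0.1837]
tool_rot: [0.137, 0.991, 0.0, 0.002]
ft_force: [1.6, -1.2, -0.1]
grip_width: 0.05
```

jog_arm(
  deltas=[
    [[0, -45, 0, 0, 0, 0, 50], [0, -45, 0, 0, 0, 0, 50], [0, -45, 0, 0, 0, 0, 50], [0, -20, 0, 0, 0, 0, 50], [0, 0, 0, 0, 0, 0, 50]],
  ],
)

```text
clock: 23.25
eef_pos: [0.4661, -0.1383, 0.1862]
tool_rot: [0.139, 0.99, -0.001, 0.005]
ft_force: [-0.1, 0.2, 0.4]
grip_width: 0.0498
```

```bash
python3 - <<'E'
from h import *
np.set_printoptions(precision=4,suppress=True)
a=camera("top");b=camera("side")
for c in("top","side"):
    for q in masks_of("deep_socket_center",c):
        r=np.argwhere(q["pixels"]);print(c,q["conf"],q["at"],r.min(0),r.max(0))
o=np.hstack([cv2.resize(a[170:260,260:360],(400,360),interpolation=2),cv2.resize(b[130:230,255:355],(360,360),interpolation=2)])
cv2.imwrite("pics/e3.png",o[:,:,::-1])
for n in("top","side"): print(proj(n,[.539,.086,.111]),proj(n,[.539,.086,.072]))
E
```

```text
top 0.74 [509.8, 209.8] [204 499] [215 519]
top 0.52 [480.1, 174.7] [167 471] [180 490]
side 0.96 [363.9, 339.6] [321 355] [355 370]
side 0.87 [320.6, 324.2] [307 313] [342 327]
side 0.72 [323.0, 285.9] [273 320] [304 331]
side 0.6 [391.8, 300.2] [286 386] [318 401]
side 0.48 [300.0, 180.8] [173 298] [190 305]
[303.7752 215.1049] [305.2901 216.0318]
[300.229 174.132] [300.5928 185.5811]
```

View pics/e3.png

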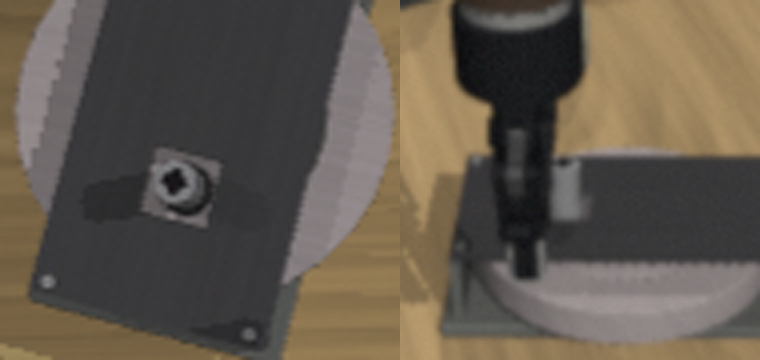

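The socket's top centre is at top-view pixel (303.9,215.1). The prediction for fully home and upright at the window's centre was (303.8,215.1), so they agree. Handing in.

```bash
python3 -c "
from workcell import *
print(job_done())"
```

```text
the job is handed in; nothing more can be done
None
```

I turned the wheel clockwise in three pressed strokes on the right rim, until the open pocket stood in the window. Then I gripped the steel deep socket near its top, lowered it through the window onto the pocket floor, let go and backed off. I handed in at about 23 s on the robot's clock; the hand-in gives no verdict.

- **Wheel:** before the socket was moved, three image estimates put the wheel between -0.025 and +0.02 rad, inside the 0.06 limit.
- **Force on the rim:** the highest push I read at the end of a move was about 9.9 N. Force is only reported at the end of each call, so a brief higher peak could have gone unseen.
- **Seating:** I felt the floor with about 3.7 N, at a height that puts the socket's centre about 71 to 72 mm above the bench.
- **Final check:** in the last top view the socket's top was within about 0.1 pixel of where a centred, upright, fully home socket should appear. The gripper was clear of everything.

**Disagreements:** the side camera placed the window about 7 mm off in y from the top camera. I put that down to the cover's thickness plus calibration error, and used the top view. The gripper read 24 mm on the 26 mm top of the socket, but the grip held. I did not re-measure the short socket, jar or wrench after the job, and none of my moves came near them.

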